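# Draw the sprung telescopic rod to its mark and hold it for locking

## Task

Lay the loose telescopic rod in the free lane of the wooden cradle, the same way round as the finished rod there (hexagonal end plug in the cross slot, knob out over the open end), setting it down without dropping it. Then pull its knob out against the spring until the whole dark band on the thin rod has just come out of the collar, as on the finished rod, and finish still holding it there, so that I can tighten the lock collar. Leave the finished rod as it lies and do not knock over the small bottle.

Things in the scene. Friction and masses are not known exactly. Their poses are not given: they have to be found in the camera images.
- rod: loose sprung telescopic rod, 244 mm long, 0.21-0.37 kg, lying flat. Origin on its underside, 16 mm below its axis, under the tube's middle. +x along it to the plug, -x to the knob, z up. Along x: aluminium tube, 22 mm dia., -70 to 78 mm; hex steel plug, 32 mm across flats, 78 to 90; grey lock collar, 32 mm dia., -70 to -96; metal lip to -98 (the mouth), whence a 12 mm draw rod with a black knob
- rod_grip (a point): middle of the aluminium tube, on the rod's axis: the place to carry the rod by, near its centre of mass
- rod_mouth (a point): centre of the collar's mouth, on the rod's axis, where the draw rod comes out
- draw_rod (a joint): how far the draw rod is pulled out, m: 0 at rest, stop at 0.065. A spring pulls it back: 3 N at the start plus 1.8 N per cm. Its one dark band, 8 mm wide, is hidden in the collar at rest; the band's inner edge comes level with the mouth at 0.045 (11 N): the length wanted, as on the finished rod
- knob (a point): middle of the knob's waist, on the rod's axis, moving with the draw rod; at rest 34 mm outside the mouth. The waist is 20 mm in diameter and 28 mm long; a flange, 27 mm in diameter and 6 mm thick, closes its outer end, so fingers round the waist can pull on it. 18 mm of 12 mm rod is bare between knob and mouth at rest
- cradle: fixed wooden cradle; origin on the table, +x along its lanes to the closed end, -x out over the open end (pull this way), z up. Board x -72 to 116, y -90 to 90 mm, 18 high. Two 10 mm uprights at x -60 to -50 and 64 to 74, 55.5 high, with 60 degree V notches, 34 mm wide at the top, for two lanes at y = 45 and -45; a plain upright at x 94 to 104, 47.5 high. Between 74 and 94: the cross slot
- free_lane (a point): axis of the free lane, 48 mm above the table, at x 0, y +45 mm of the cradle. rod_grip lies here when the rod is seated, the rod's +x along the cradle's +x; the 12 mm plug has 4 mm of play each way in the 20 mm cross slot and bears on the V upright when the knob is pulled
- set_rod: the finished rod: same make, origin and axes, locked with its draw rod 45 mm out, lying loose in the other lane (y -45 mm of the cradle), 90 mm beside the free one; its knob ends at x -199 mm. Leave it lying as it is
- thread_lock: small red bottle, 28 mm in diameter, 88 mm high, standing on the table between the loose rod and the cradle, on the robot's side; origin at the centre of its foot, z up. Do not knock it over

How it is judged:
By the outcome, as a careful person would: the job done as asked, in the order asked, and still so for the second after the job is handed in, while the arm keeps its last pose, push and grip.
It also fails if it takes over 54 s, if anything falls off the work surface, if the arm or the gripper's body presses on something with over 40 N, if the wrist force passes 120 N, or if a joint passes its speed limit or range.

## Robot

A 7-joint arm with a two-finger parallel gripper is mounted at the origin on the work surface; the furniture and walls round the work are solid. World frame = base frame: x ahead of the robot, y to its left, z up, the work surface at z = 0. Lengths are in m, angles in rad, forces in N, time in s.
With the tool pointing down it reaches from about 0.35 to 0.9 m from the base axis. Payload 7.2 kg.
Tool frame: the origin (TCP) lies midway between the tips of the shut fingers; the grasp point (between the pads) lies 19 mm behind it (grip_point_offset is the distance from the TCP to the grasp point, in m); z points along the fingers, y is the line along which they close (so a half turn about z gives the same grasp; the last joint's range is limited). The gripper opens to 88 mm and grips with 3 to 60 N. Pads are 20 mm wide; open, the fingers measure 115 mm over their backs; the gripper's body (75 mm by 178 mm) begins 61 mm behind the grasp point.
Start: joints at [1.123, 0.411, -0.013, 1.596, 0.006, 1.134, -0.082], TCP at [0.232, -0.58, 0.223] pointing down, gripper open.
Joint ranges: [-2.95, 2.95], [-0.29, 1.99], [-1.47, 1.44], [0.14, 2.54], [-1.03, 4.17], [0.13, 1.85], [-2.86, 2.86]. Speed limits (rad/s): [2.39, 2.39, 3.01, 3.01, 3.14, 3.14, 3.14].

## Interface

Orientations are given as a unit quaternion [x, y, z, w].
In Python, from bench import * gives the robot as it stands. The module is installed in compiled form; this text tells all that it offers.
- The arm moves only by the tool carry_out, never from a script. Its argument "commands" is a list of rows, each a list of 3 entries, a list of its own where there are three numbers: the finger opening in cm, from 0 to 8.78, then the shift along the tool's x, y, z in cm, then the turn about the tool's z in rad. A call has 1 to 12 rows; each row is the pose to reach, as a shift and turn from the pose commanded when the call began, along the tool's axes at that moment; what a row does not reach only later rows make up. A row lasts 1/12 s, in which the tool goes at most 41.7 mm and 7.16 degrees, less where a joint would pass 70% of its speed; a pose out of reach is approached as far as the arm can. A call with a gripper value outside its range is refused whole. The fingers move at their own pace and stop on an object; "grip_force" is the grip in N (left out, the last holds). Time passes only in rows, so rows that repeat a pose let the fingers close. It gives the time, the measured TCP pose, the force, the opening and the grip force at its end, in the units of the state.
- state(): the state, without advancing time (a new reading comes with each control period).
- snapshot(name): name is "side" or "top"; returns the picture (400x640x3 uint8, blue, green, red); there is no depth.
- camera_info(name): a dict with "camera_matrix" (3x3 intrinsics, pixels), "R" (3x3) and "t" (3): a world point X has camera coordinates R X + t. Camera axes: x right, y down, z forward; pixel columns grow to the right and rows downward; lengths in m; the calibration is good to about 2 mm. A picture is of the moment at which its call begins. camera_info takes no time and is no camera call.
- finish_job(): hands the job in; it is judged then, once.
The state is a dict: "time": time; "q": joint angles; "qd": joint speeds; "joint_efforts": joint torques, N m; "tcp_pos": TCP position; "eef_rot": TCP orientation; "ft_force": force on the tool from outside, world axes, zero at the start; "ft_torque": the same for the moment, N m; "grip_width": opening from 0.0 (shut) to 1.0 (fully open); "gripper_force": force on a finger pad.
Only numpy, scipy, OpenCV 4.12 (cv2) and the standard library are available. Lean on these libraries where they do the work, as an engineer would, in place of code of your own. Each camera call takes 0.05 s, during which the arm holds its last target. There are 200 camera calls.

## Working session

There is one attempt and no reset: what is moved stays moved. The work goes in short steps, Python scripts to look and compute and a tool call to move; the robot and the scene stay as the last step left them, time stands still between calls to the robot, and variables do not carry over. Pictures are saved under pics/ and viewed, at most 10 in all, crops included, and the job is handed in when it is done.

Besides the shell and the picture viewer there is one more tool, called after "Emit:" as a command line: name --argument value ..., lists and objects as JSON in quotes. carry_out: Moves the arm, as the interface text tells. Its arguments: {"type":"object","properties":{"commands":{"type":"array","items":{"type":"array"}},"grip_force":{"type":"number"}},"required":["commands"]}

```bash
mkdir -p pics
python3 - <<'E'
from bench import *
import cv2
for n in("side","top"):
    cv2.imwrite(f"pics/{n}0.png",cv2.resize(snapshot(n),(800,500)))
    c=camera_info(n);print(n,c["camera_matrix"],c["R"],c["t"])
s=state();print(s["tcp_pos"],s["eef_rot"],s["time"],s["ft_force"])
E
```

```text
side [[403.21563828   0.         316.91159727]
 [  0.         403.21563828 209.70173187]
 [  0.           0.           1.        ]] [[ 0.99231266 -0.12368863 -0.00408716]
 [-0.0871076  -0.67461353 -0.73301354]
 [ 0.08790819  0.72773464 -0.68020177]] [-0.50581436  0.15834964  0.77426789]
top [[391.58381962   0.         313.12893454]
 [  0.         391.58381962 199.35166214]
 [  0.           0.           1.        ]] [[ 2.16521611e-04 -9.99882711e-01  1.53139473e-02]
 [-9.93998596e-01 -1.89042970e-03 -1.09376490e-01]
 [ 1.09392611e-01 -1.51983598e-02 -9.93882421e-01]] [0.11108893 0.56286434 0.84365317]
[ 0.23151484 -0.58009218  0.22192701] [ 9.82017895e-01  1.88786619e-01 -1.94363789e-04 -6.53844506e-04] 0.1 [ 0.33752072 -0.3412672   0.03193454]
```

View pics/top0.png

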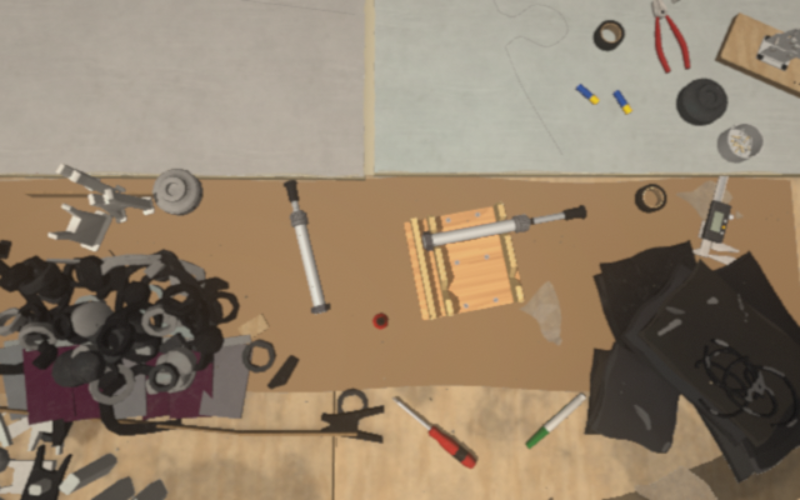

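View pics/side0.png

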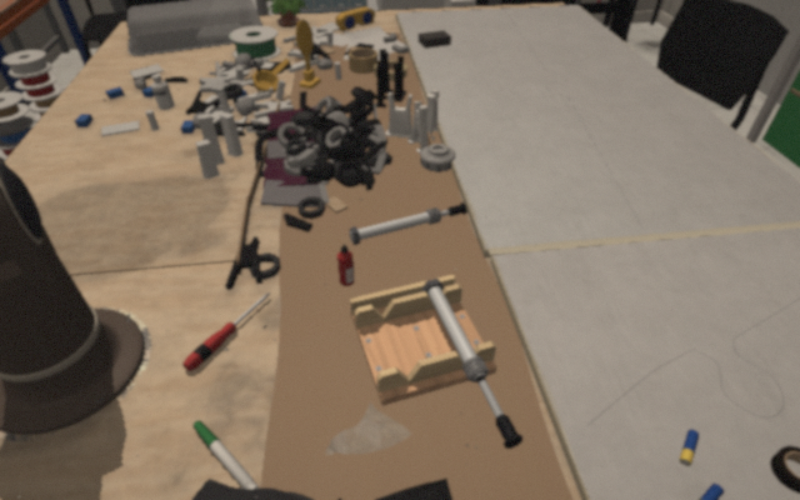

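The top view shows the loose rod from knob (291,185) to plug (320,308), the cradle around (465,262) with its closed end to the left, and the bottle at (380,321). The finished rod lies in the far lane. I'll enlarge both.

Run:
```python
from bench import *
import cv2
im=snapshot("top")
cv2.imwrite("pics/crop1.png",cv2.resize(im[135:265,220:420+60],(780,390),interpolation=cv2.INTER_CUBIC))
```

```text
(no output)
```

View pics/crop1.png

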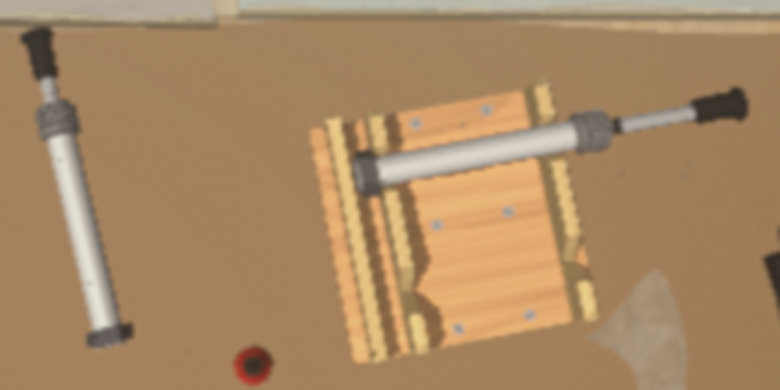

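In the crop (3x, offset 220,135), the rod runs from knob end (37,32) to plug end (111,338). The finished rod runs from plug end (357,174) to knob end (745,104). The upright tops run (541,84)-(590,320) and (377,116)-(419,352).

```bash
cat > h.py <<'E'
from bench import *
import numpy as np, cv2
from scipy.spatial.transform import Rotation as Ro
def ray(n,uv,z):
    c=camera_info(n);K,R,t=map(np.array,(c["camera_matrix"],c["R"],c["t"]))
    C=-R.T@t; d=R.T@np.linalg.solve(K,[uv[0],uv[1],1]); return C+d*(z-C[2])/d[2]
def crop(u,v,z): return ray("top",(220+(u+.5)/3-.5,135+(v+.5)/3-.5),z)
def proj(n,X):
    c=camera_info(n);p=np.array(c["camera_matrix"])@(np.array(c["R"])@X+c["t"]);return p[:2]/p[2]
E
python3 - <<'E'
from h import *
np.set_printoptions(precision=4,suppress=True)
k=crop(37,30,.016);p=crop(111,338,.016);L=np.linalg.norm(k-p);print("rod",k,p,L)
d=(p-k)/L;print("grip",p-.09*d,"dir",np.degrees(np.arctan2(d[1],d[0])),"collar chk",crop(57,120,.016),p-.173*d)
k=crop(745,104,.048);p=crop(357,174,.048);d=(p-k)/np.linalg.norm(p-k);print("set",k,p,np.linalg.norm(k-p),"dir",np.degrees(np.arctan2(d[1],d[0])))
n=np.array([-d[1],d[0],0]);m=k+.199*d; print("free from set",m+.09*n)
a,b,c,e=[crop(*q,.0555) for q in((541,84),(590,320),(377,116),(419,352))]
print("len",np.linalg.norm(a-b),np.linalg.norm(c-e),"sep",(c-a),(e-b))
u=((b-a)+(e-c));u/=np.linalg.norm(u);print("y dir",u,"xdir deg",np.degrees(np.arctan2(-u[0],u[1])))
# cradle x = rot -90 of y
x=np.array([u[1],-u[0],0]);print(np.degrees(np.arctan2(x[1],x[0])))
mid=(a+b+c+e)/4;print("cradle origin",mid-x*.007,"free",mid-x*.007+u*.045)
print("bottle",crop(253,365,.088))
print("gripper x-dir",Ro.from_quat(state()["eef_rot"]).as_matrix())
E
```

```text
rod [0.6902 0.2977 0.016 ] [0.4563 0.2375 0.016 ] 0.2415282125958425
grip [0.5435 0.2599 0.016 ] dir -165.56026283746473 collar chk [0.6205 0.281  0.016 ] [0.6238 0.2806 0.016 ]
set [ 0.6284 -0.2314  0.048 ] [0.5756 0.056  0.048 ] 0.29223971924329134 dir 100.40240461472034
free from set [ 0.5039 -0.052   0.048 ]
len 0.174535407516765 0.17272493797203828 sep [-0.0241  0.1204  0.    ] [-0.0227  0.123   0.    ]
y dir [-0.9852 -0.1715  0.    ] xdir deg 99.87488404883624
99.87488404883624
cradle origin [ 0.545  -0.0403  0.0555] free [ 0.5006 -0.048   0.0555]
bottle [0.4389 0.1312 0.088 ]
gripper x-dir [[ 0.9287  0.3708 -0.0005]
 [ 0.3708 -0.9287  0.0011]
 [-0.0001 -0.0012 -1.    ]]
```

```bash
cat >> h.py <<'E'
def go(x,y,z,yaw,s=None):
    "shift (cm, tool axes) and turn from the present pose, tool down, tool x at world angle yaw deg"
    s=s or state();R=Ro.from_quat(s["eef_rot"]).as_matrix();d=np.array([x,y,z])-s["tcp_pos"]
    y0=np.degrees(np.arctan2(R[1,0],R[0,0]));t=-np.radians((yaw-y0+180)%360-180)
    print("shift",(R.T@d*100).round(2),"turn",round(t,3),"yaw now",round(y0,2),"tcp",np.round(s["tcp_pos"],4),"q7",round(s["q"][6],2),"F",np.round(s["ft_force"],1),"t",round(s["time"],2),"w",s["grip_width"])
E
python3 -c "
from h import *
go(.40,-.17,.25,101.8)"
```

```text
shift [ 30.85 -31.85  -2.76] turn -1.397 yaw now 21.76 tcp [ 0.2316 -0.5801  0.222 ] q7 -0.08 F [ 0.2  0.7 -1. ] t 0.15 w 1.001322724465627
```

Emit:
carry_out --commands '[[8.7,[30.8,-31.8,-2.8],-1.4],[8.7,[30.8,-31.8,-2.8],-1.4],[8.7,[30.8,-31.8,-2.8],-1.4],[8.7,[30.8,-31.8,-2.8],-1.4],[8.7,[30.8,-31.8,-2.8],-1.4],[8.7,[30.8,-31.8,-2.8],-1.4],[8.7,[30.8,-31.8,-2.8],-1.4],[8.7,[30.8,-31.8,-2.8],-1.4],[8.7,[30.8,-31.8,-2.8],-1.4],[8.7,[30.8,-31.8,-2.8],-1.4],[8.7,[30.8,-31.8,-2.8],-1.4],[8.7,[30.8,-31.8,-2.8],-1.4]]'

```text
time: 1.15
tcp_pos: [0.402, -0.1654, 0.2514]
eef_rot: [0.624, 0.782, 0.001, 0.0]
ft_force: [-0.5, -1.6, 0.4]
grip_width: 0.99
gripper_force: 0.0
```

```bash
python3 -c "
from h import *
go(.544,.26,.15,194.4)"
```

```text
shift [38.32 23.28 10.2 ] turn -1.598 yaw now 102.83 tcp [ 0.402  -0.1654  0.2514] q7 0.46 F [-0.5 -1.6  0.4] t 1.15 w 0.9904666807360717
```

Emit:
carry_out --commands '[[8.7,[38.3,23.3,9],-1.6],[8.7,[38.3,23.3,9],-1.6],[8.7,[38.3,23.3,9],-1.6],[8.7,[38.3,23.3,9],-1.6],[8.7,[38.3,23.3,9],-1.6],[8.7,[38.3,23.3,9],-1.6],[8.7,[38.3,23.3,9],-1.6],[8.7,[38.3,23.3,9],-1.6],[8.7,[38.3,23.3,9],-1.6],[8.7,[38.3,23.3,9],-1.6],[8.7,[38.3,23.3,9],-1.6],[8.7,[38.3,23.3,9],-1.6]]'

```text
time: 2.15
tcp_pos: [0.5477, 0.2598, 0.1587]
eef_rot: [-0.075, 0.997, 0.002, -0.001]
ft_force: [-2.1, -0.8, -0.1]
grip_width: 0.991
gripper_force: 0.0
```

Emit:
carry_out --commands '[[8.7,[0,0,0],0],[8.7,[0,0,0],0],[8.7,[0,0,0],0]]'

```text
time: 2.4
tcp_pos: [0.5487, 0.25, 0.1604]
eef_rot: [-0.066, 0.998, -0.001, -0.0]
ft_force: [0.5, 0.2, 0.0]
grip_width: 0.989
gripper_force: 0.0
```

```bash
python3 -c "
from h import *
go(.544,.26,.004,194.4)
im=snapshot('side');cv2.imwrite('pics/s1.png',cv2.resize(im[100:280,240:440],(800,720))[:600])"
```

```text
shift [ 0.33  1.07 15.64] turn -0.12 yaw now -172.46 tcp [0.5487 0.25   0.1604] q7 0.8 F [0.5 0.2 0. ] t 2.4 w 0.9894262102550844
```

View pics/s1.png

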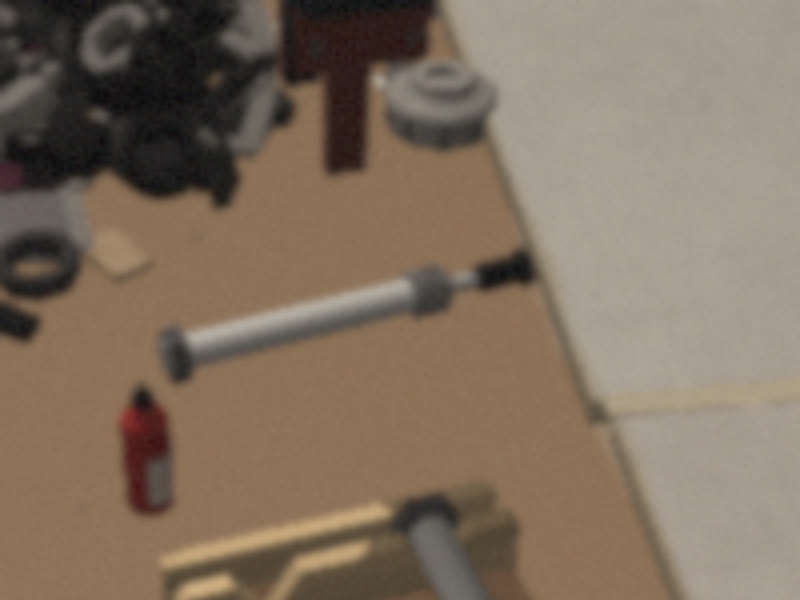

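The side crop shows the rod clear and in place: plug end at (170,356), collar at (431,290), knob end at (530,265) (4x, offset 240,100). I'll cross-check the estimate by projecting it.

```bash
python3 -c "
from h import *
for X in ([.6902,.2977,.016],[.6238,.2806,.016],[.4563,.2375,.016],[.5435,.2599,.016]): print((proj('side',np.array(X))-[240,100]+.5)*4-.5)
for q in((530,265),(431,290),(165,358)): print(ray('side',(240+q[0]/4,100+q[1]/4),.016))"
```

```text
[529.51295482 263.11664001]
[432.84966759 287.27025055]
[172.92012345 352.18080256]
[311.23522323 317.67982013]
[0.69065756 0.29397863 0.016     ]
[0.62279567 0.2763167  0.016     ]
[0.4520349  0.23110986 0.016     ]
```

Emit:
carry_out --commands '[[8.7,[0.3,1.0,4],-0.12],[8.7,[0.3,1.0,7],-0.12],[8.7,[0.3,1.0,10],-0.12],[8.7,[0.3,1.0,10.5],-0.12],[8.7,[0.3,1.0,10.5],-0.12]]'

```text
time: 2.87
tcp_pos: [0.5434, 0.2595, 0.0546]
eef_rot: [-0.127, 0.992, -0.001, -0.001]
ft_force: [-0.7, 1.1, 0.9]
grip_width: 0.99
gripper_force: 0.0
```

```bash
python3 -c "
from h import *
go(.544,.26,.004,194.4)"
```

```text
shift [-0.08  0.04  5.06] turn 0.004 yaw now -165.39 tcp [0.5434 0.2595 0.0546] q7 0.8 F [-0.7  1.1  0.9] t 2.87 w 0.9898255117829579
```

Emit:
carry_out --commands '[[8.7,[0,0,2.5],0],[8.7,[0,0,4.2],0],[8.7,[0,0,5],0],[8.7,[0,0,5],0],[1.6,[0,0,5],0],[1.6,[0,0,5],0],[1.6,[0,0,5],0],[1.6,[0,0,5],0],[1.6,[0,0,5],0],[1.6,[0,0,5],0],[1.6,[0,0,5],0],[1.6,[0,0,5],0]]' --grip_force 30

```text
time: 3.87
tcp_pos: [0.5439, 0.2616, 0.0056]
eef_rot: [-0.129, 0.992, -0.0, -0.0]
ft_force: [-0.3, -0.2, -0.0]
grip_width: 0.424
gripper_force: 0.0
```

Emit:
carry_out --commands '[[1.6,[0,0,0],0],[1.6,[0,0,0],0],[1.6,[0,0,0],0],[1.6,[0,0,0],0]]'

```text
time: 4.2
tcp_pos: [0.5441, 0.2612, 0.0056]
eef_rot: [-0.129, 0.992, -0.0, -0.0]
ft_force: [0.3, -1.5, -0.2]
grip_width: 0.246
gripper_force: 30.0
```

Emit:
carry_out --commands '[[1.6,[0,0,-1],0],[1.6,[0,0,-2.5],0],[1.6,[0,0,-4.5],0],[1.6,[0,0,-7],0],[1.6,[0,0,-9.5],0],[1.6,[0,0,-12],0],[1.6,[0,0,-14],0],[1.6,[0,0,-15.5],0],[1.6,[0,0,-16],0],[1.6,[0,0,-16],0]]'

```text
time: 5.03
tcp_pos: [0.5443, 0.2622, 0.1678]
eef_rot: [-0.129, 0.992, 0.0, 0.001]
ft_force: [-1.3, 0.8, -3.3]
grip_width: 0.243
gripper_force: 30.0
```

```bash
python3 -c "
from h import *
go(.503,-.05,.165,100.1)"
```

```text
shift [ 11.98 -29.13   0.23] turn 1.653 yaw now -165.19 tcp [0.5443 0.2622 0.1678] q7 0.89 F [-1.3  0.8 -3.3] t 5.03 w 0.24344631361102623
```

Emit:
carry_out --commands '[[1.6,[0.2,-0.5,0],0.03],[1.6,[0.6,-1.5,0],0.08],[1.6,[1.1,-2.7,0],0.15],[1.6,[1.7,-4.1,0],0.23],[1.6,[2.3,-5.6,0.1],0.32],[1.6,[2.9,-7.1,0.1],0.41],[1.6,[3.5,-8.6,0.1],0.5],[1.6,[4.2,-10.2,0.1],0.59],[1.6,[4.9,-11.8,0.1],0.68],[1.6,[5.6,-13.5,0.1],0.77],[1.6,[6.3,-15.2,0.1],0.86],[1.6,[7,-17,0.1],0.95]]'

```text
time: 6.03
tcp_pos: [0.5184, 0.0781, 0.1634]
eef_rot: [0.342, 0.94, -0.0, -0.001]
ft_force: [0.1, 0.6, -3.2]
grip_width: 0.243
gripper_force: 30.0
```

```bash
python3 -c "
from h import *
go(.503,-.05,.165,100.1)"
```

```text
shift [ -7.05 -10.8   -0.16] turn 0.697 yaw now 140.03 tcp [0.5184 0.0781 0.1634] q7 0.36 F [ 0.1  0.6 -3.2] t 6.03 w 0.24296828655557656
```

Emit:
carry_out --commands '[[1.6,[-0.9,-1.4,0],0.1],[1.6,[-1.8,-2.8,0],0.19],[1.6,[-2.7,-4.2,0],0.28],[1.6,[-3.6,-5.6,0],0.37],[1.6,[-4.5,-7,0],0.46],[1.6,[-5.4,-8.3,0],0.54],[1.6,[-6.1,-9.4,0],0.61],[1.6,[-6.7,-10.3,0],0.66],[1.6,[-7,-10.8,0],0.69],[1.6,[-7,-10.8,0],0.69],[1.6,[-7,-10.8,0],0.69],[1.6,[-7,-10.8,0],0.69]]'

```text
time: 7.03
tcp_pos: [0.5047, -0.0475, 0.1645]
eef_rot: [0.636, 0.771, 0.0, -0.0]
ft_force: [0.2, 1.0, -3.7]
grip_width: 0.242
gripper_force: 30.0
```

```bash
python3 -c "
from h import *
go(.503,-.05,.165,100.1)
np.save('/tmp/a.npy',0)
im=snapshot('side');cv2.imwrite('pics/s2.png',cv2.resize(im[140:340,240:440],(600,600),interpolation=cv2.INTER_CUBIC))
im=snapshot('top');cv2.imwrite('pics/t2.png',cv2.resize(im[135:265,280:480],(800,520),interpolation=cv2.INTER_CUBIC))"
```

```text
shift [-0.21 -0.21 -0.05] turn 0.015 yaw now 100.96 tcp [ 0.5047 -0.0475  0.1645] q7 0.01 F [ 0.2  1.  -3.7] t 7.03 w 0.24179491663576785
```

View pics/s2.png

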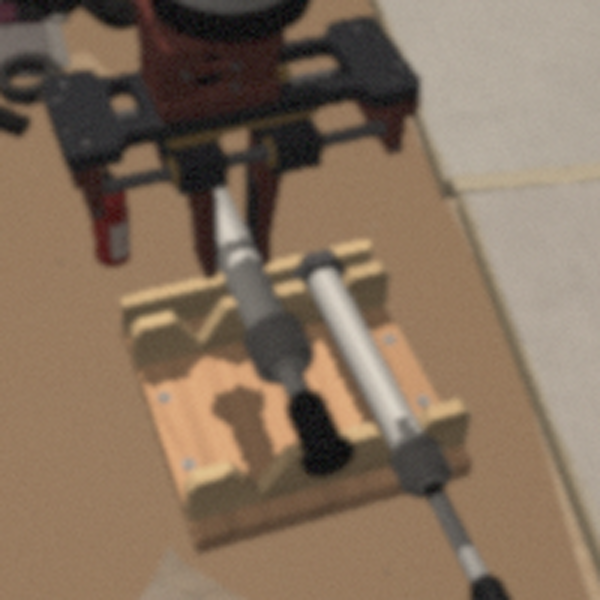

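View pics/t2.png

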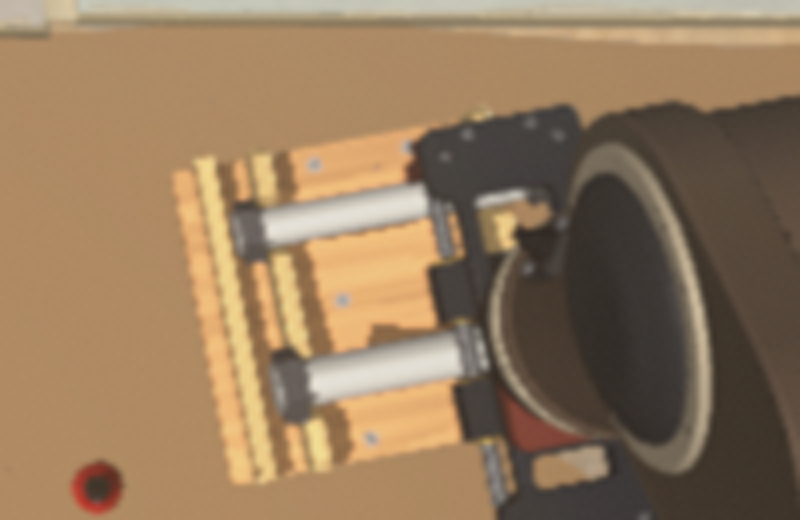

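The rod is held level with its plug toward the closed end. In the top crop (4x, offset 280,135) its plug spans (275,388)-(308,380). The plain upright's top runs (196,158)-(245,480) on the left and (217,158)-(270,480) on the right, and the V upright's top runs (252,156)-(310,470) and (272,154)-(329,468).

```bash
python3 -c "
from h import *
np.set_printoptions(precision=4,suppress=True)
c=lambda u,v,z: ray('top',(280+(u+.5)/4-.5,135+(v+.5)/4-.5),z)
th=np.radians(100.1);d=np.array([np.cos(th),np.sin(th),0]);n=np.array([-d[1],d[0],0])
E=lambda p:np.round((p@d,p@n),4)
T=np.array([.5047,-.0475,.175]);print('tcp d,n',E(T))
for q,z,x in(((196,158),.0475,.104),((245,480),.0475,.104),((217,158),.0475,.094),((270,480),.0475,.094),((252,156),.0555,.074),((310,470),.0555,.074),((272,154),.0555,.064),((329,468),.0555,.064)): print('cradle 0 along d',E(c(*q,z))[0]-x)
print('held plug outer/inner minus tcp', E(c(275,388,.175)-T),E(c(308,380,.175)-T))
print('held tube at', E(c(400,371,.175)-T))
print('set plug',E(c(236,232,.048)),E(c(268,226,.048)),'tube',E(c(345,213,.048)))
for p in((.5039,-.052,0),(.5006,-.048,0)):print('free',E(np.array(p)))
c3=crop
for q in((357,174),(745,104)):print('set ends',E(c3(*q,.048)))
for q in((541,84),(377,116),(590,320),(419,352)):print('upr ends',E(c3(*q,.0555)))
"
```

```text
tcp d,n [-0.1353 -0.4885]
cradle 0 along d -0.1356
cradle 0 along d -0.13
cradle 0 along d -0.137
cradle 0 along d -0.1333
cradle 0 along d -0.1352
cradle 0 along d -0.1346
cradle 0 along d -0.1362
cradle 0 along d -0.1348
held plug outer/inner minus tcp [0.098  0.0005] [ 0.0823 -0.0005]
held tube at [0.0396 0.0029]
set plug [-0.0457 -0.5766] [-0.0636 -0.5768] tube [-0.1067 -0.5766]
free [-0.1396 -0.487 ]
free [-0.135  -0.4844]
set ends [-0.0458 -0.5765]
set ends [-0.3381 -0.5781]
upr ends [-0.1899 -0.6176]
upr ends [-0.0672 -0.615 ]
upr ends [-0.1904 -0.4431]
upr ends [-0.0653 -0.4423]
```

```bash
python3 -c "
from h import *
th=np.radians(100.96);d=np.array([np.cos(th),np.sin(th),0]);T=np.array([.5047,-.0475,.175])
P=lambda X:((proj('side',X)-[240,140]+.5)*3-.5).round(0)
for o in(0,.005,.01):
  print(o,[P(T+(x+o)*d) for x in(-.154,-.126+.01,-.098,-.070)])
# cradle free-lane check in side view with slot etc
th=np.radians(100.1);d=np.array([np.cos(th),np.sin(th),0]);n=np.array([-d[1],d[0],0])
O=-.1346*d-.4862*n
for x,z in((-.06,.0555),(.064,.0555)):
  for y in(-.017,.017,.045):print(x,y,P(O+x*d+y*n+[0,0,z]))
for x in(-.06,.064): print('bottom',P(O+x*d+[0,0,.026]))
"
```

```text
0 [array([336., 465.]), array([307., 403.]), array([294., 375.]), array([275., 334.])]
0.005 [array([332., 457.]), array([303., 395.]), array([290., 368.]), array([271., 327.])]
0.01 [array([328., 448.]), array([299., 387.]), array([287., 360.]), array([268., 321.])]
-0.06 -0.017 [287. 451.]
-0.06 0.017 [231. 466.]
-0.06 0.045 [185. 478.]
0.064 -0.017 [225. 303.]
0.064 0.017 [175. 314.]
0.064 0.045 [133. 324.]
bottom [259. 488.]
bottom [201. 338.]
```

```bash
cat >> h.py <<'E'
th=np.radians(100.1);D=np.array([np.cos(th),np.sin(th),0]);N=np.array([-D[1],D[0],0])
def lane(d,n,z,yaw=100.1): p=d*D+n*N; go(p[0],p[1],z,yaw); s=state(); print("at d,n",np.round([s["tcp_pos"]@D,s["tcp_pos"]@N],4))
E
python3 -c "
from h import *
lane(-.1398,-.4862,.06)"
```

```text
shift [-0.45 -0.25 10.46] turn 0.015 yaw now 100.95 tcp [ 0.5048 -0.0475  0.1646] q7 0.01 F [-0.4 -0.4 -3. ] t 7.13 w 0.24755732051146112
at d,n [-0.1353 -0.4886]
```

Emit:
carry_out --commands '[[1.6,[-0.4,-0.2,1],0.015],[1.6,[-0.4,-0.2,2.5],0.015],[1.6,[-0.4,-0.2,4.5],0.015],[1.6,[-0.4,-0.2,6.5],0.015],[1.6,[-0.4,-0.2,8.2],0.015],[1.6,[-0.4,-0.2,9.3],0.015],[1.6,[-0.4,-0.2,9.8],0.015],[1.6,[-0.4,-0.2,10],0.015],[1.6,[-0.4,-0.2,10],0.015],[1.6,[-0.4,-0.2,10],0.015]]'

```text
time: 7.97
tcp_pos: [0.5041, -0.0527, 0.0653]
eef_rot: [0.643, 0.766, 0.0, 0.0]
ft_force: [0.7, -0.2, -2.3]
grip_width: 0.246
gripper_force: 30.0
```

```bash
python3 -c "
from h import *
lane(-.1398,-.4862,.0376)
a=snapshot('side')[160:300,265:425];b=snapshot('top')[150:270,290:430]
a=cv2.resize(a,(686,600),interpolation=cv2.INTER_CUBIC)
cv2.imwrite('pics/s3.png',a);cv2.imwrite('pics/t3.png',cv2.resize(b,(700,600),interpolation=cv2.INTER_CUBIC))"
```

```text
shift [ 0.05 -0.09  2.77] turn -0.002 yaw now 99.97 tcp [ 0.5041 -0.0527  0.0653] q7 -0.09 F [ 0.7 -0.2 -2.3] t 7.97 w 0.2458366713832569
at d,n [-0.1403 -0.487 ]
```

View pics/t3.png

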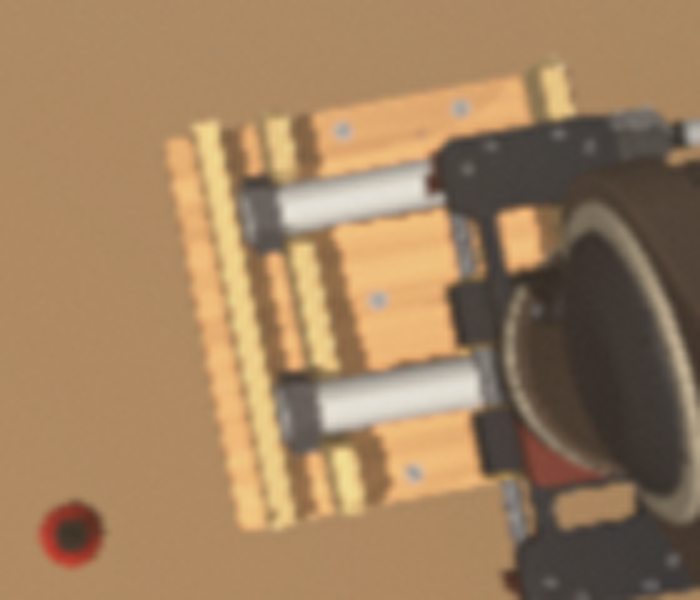

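The plug sits over the cross slot, at about (298,410) with the V upright's edge at 316 and the plain upright's at 275. Parallax-corrected, that is near mid-slot. I'll lower it.

Emit:
carry_out --commands '[[1.6,[0,-0.05,0.5],0],[1.6,[0,-0.05,1],0],[1.6,[0,-0.05,1.4],0],[1.6,[0,-0.05,1.7],0],[1.6,[0,-0.05,2.0],0],[1.6,[0,-0.05,2.1],0],[1.6,[0,-0.05,2.1],0]]'

```text
time: 8.65
tcp_pos: [0.5028, -0.0528, 0.0432]
eef_rot: [0.643, 0.766, -0.0, -0.0]
ft_force: [-0.5, 0.8, -1.8]
grip_width: 0.244
gripper_force: 30.0
```

Emit:
carry_out --commands '[[1.6,[0,0,0.1],0],[1.6,[0,0,0.2],0],[1.6,[0,0,0.3],0],[1.6,[0,0,0.4],0],[1.6,[0,0,0.4],0]]'

```text
time: 9.07
tcp_pos: [0.5032, -0.0529, 0.0396]
eef_rot: [0.643, 0.766, 0.0, 0.0]
ft_force: [0.0, 0.2, -3.0]
grip_width: 0.243
gripper_force: 30.0
```

Emit:
carry_out --commands '[[1.6,[0,0,0.1],0],[1.6,[0,0,0.15],0],[1.6,[0,0,0.2],0],[1.6,[0,0,0.2],0]]'

```text
time: 9.4
tcp_pos: [0.5036, -0.0529, 0.038]
eef_rot: [0.643, 0.766, 0.0, 0.001]
ft_force: [1.2, -0.3, -0.9]
grip_width: 0.242
gripper_force: 30.0
```

Emit:
carry_out --commands '[[1.6,[0,0,0.1],0],[1.6,[0,0,0.1],0],[1.6,[0,0,0.1],0]]'

```text
time: 9.65
tcp_pos: [0.5038, -0.0528, 0.0371]
eef_rot: [0.643, 0.766, 0.0, 0.001]
ft_force: [1.3, 0.5, 4.8]
grip_width: 0.245
gripper_force: 30.1
```

Emit:
carry_out --commands '[[1.6,[0,0,0.1],0],[1.6,[0,0,0.1],0],[1.6,[0,0,0.1],0]]'

```text
time: 9.9
tcp_pos: [0.5036, -0.0528, 0.0367]
eef_rot: [0.643, 0.766, 0.0, 0.001]
ft_force: [-1.3, -0.3, 12.6]
grip_width: 0.244
gripper_force: 30.2
```

Contact came at TCP z ≈ 0.0375 as predicted, so the rod is seated. I'll release and rise.

Emit:
carry_out --commands '[[1.6,[0,0,-0.1],0],[1.6,[0,0,-0.1],0],[3,[0,0,-0.1],0],[4,[0,0,-0.1],0],[6,[0,0,-0.1],0],[6,[0,0,-0.1],0],[6,[0,0,-0.1],0],[6,[0,0,-0.1],0],[6,[0,0,-0.1],0],[6,[0,0,-0.1],0]]'

```text
time: 10.73
tcp_pos: [0.5029, -0.0529, 0.0366]
eef_rot: [0.643, 0.766, -0.0, -0.0]
ft_force: [-0.1, -0.3, -0.7]
grip_width: 0.681
gripper_force: 0.0
```

Emit:
carry_out --commands '[[6,[0,0,-1],0],[6,[0,0,-3],0],[6,[0,0,-6],0],[6,[0,0,-9],0],[6,[0,0,-12],0],[6,[0,0,-14],0],[6,[0,0,-15],0]]'

```text
time: 11.32
tcp_pos: [0.5042, -0.0527, 0.1903]
eef_rot: [0.643, 0.766, 0.001, 0.002]
ft_force: [-0.5, 0.4, 0.3]
grip_width: 0.682
gripper_force: 0.0
```

Emit:
carry_out --commands '[[6,[2,0,0],0],[6,[5,0,0],0],[6,[8,0,0],0],[6,[11,0,0],0],[6,[14,0,0],0],[6,[16,0,0],0],[6,[17,0,0],0],[6,[17,0,0],0]]'

```text
time: 11.98
tcp_pos: [0.4728, 0.1166, 0.1866]
eef_rot: [0.642, 0.767, 0.0, -0.0]
ft_force: [-0.8, 0.6, 0.3]
grip_width: 0.688
gripper_force: 0.0
```

```bash
python3 -c "
from h import *
lane(-.2669,-.4862,.12)
a=snapshot('side')[170:320,265:465];cv2.imwrite('pics/s4.png',cv2.resize(a,(800,600),interpolation=cv2.INTER_CUBIC))
b=snapshot('top')[135:265,320:495];cv2.imwrite('pics/t4.png',cv2.resize(b,(700,520),interpolation=cv2.INTER_CUBIC))"
```

```text
shift [-2.989e+01 -2.000e-02  6.640e+00] turn 0.002 yaw now 100.19 tcp [0.4728 0.1166 0.1866] q7 -0.34 F [-0.8  0.6  0.3] t 11.98 w 0.6878088740423222
at d,n [ 0.0319 -0.486 ]
```

View pics/s4.png

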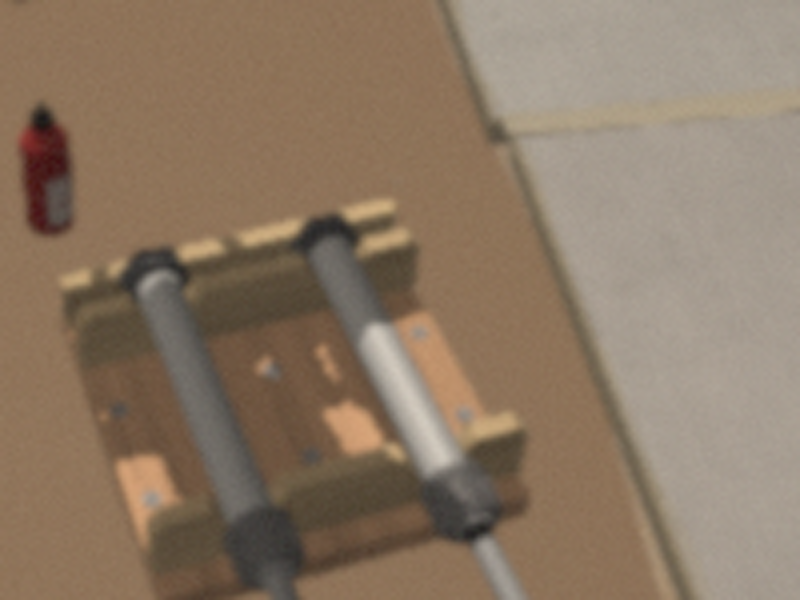

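The rod is seated in the lane like the finished one: plugs at (155,270) and (328,235), collars at (262,545) and (462,500), bottle standing at (48,180). Next I'll find the knob with brightness profiles along the lane axis.

```bash
cat >> h.py <<'E'
def prof(cam,n,xs,z=.048,im=None):
    im=cv2.cvtColor(snapshot(cam) if im is None else im,cv2.COLOR_BGR2GRAY)
    p=np.array([proj(cam,x*D+n*N+np.array([0,0,z])) for x in xs],np.float32)
    return cv2.remap(im,p[:,:1],p[:,1:],cv2.INTER_LINEAR).ravel()
E
python3 -c "
from h import *
xs=np.arange(-.18,-.36,-.003)
for cam in('top','side'):
  im=snapshot(cam)
  for n in(-.4862,-.5772):
    v=prof(cam,n,xs,im=im);print(cam,n,' '.join(f'{-1000*x:.0f}:{q}' for x,q in zip(xs,v)))
  # cross profile at knob -> lateral
  for x in (-.267,):
    ns=np.arange(-.516,-.456,.003);print('cross',[(round(-1000*n),int(prof(cam,n,[x],im=im)[0])) for n in ns])
"
```

```text
top -0.4862 180:137 183:138 186:139 189:138 192:138 195:138 198:140 201:138 204:130 207:100 210:82 213:86 216:86 219:86 222:85 225:87 228:87 231:90 234:107 237:117 240:117 243:116 246:116 249:106 252:68 255:49 258:50 261:49 264:51 267:50 270:49 273:49 276:50 279:49 282:49 285:48 288:61 291:116 294:148 297:150 300:150 303:150 306:150 309:150 312:149 315:150 318:150 321:150 324:150 327:150 330:149 333:149 336:150 339:148 342:137 345:123 348:128 351:135 354:138 357:141
top -0.5772 180:232 183:231 186:231 189:231 192:232 195:232 198:232 201:231 204:232 207:225 210:180 213:136 216:138 219:127 222:124 225:128 228:128 231:123 234:113 237:98 240:72 243:107 246:173 249:196 252:195 255:196 258:196 261:195 264:194 267:195 270:196 273:195 276:193 279:192 282:196 285:194 288:193 291:190 294:193 297:188 300:129 303:68 306:61 309:61 312:61 315:62 318:62 321:61 324:60 327:61 330:61 333:60 336:61 339:92 342:140 345:152 348:152 351:151 354:152 357:152
cross [(516, 151), (513, 151), (510, 151), (507, 151), (504, 151), (501, 143), (498, 92), (495, 51), (492, 50), (489, 49), (486, 50), (483, 50), (480, 8
[... 556 characters left out ...]
772 180:199 183:199 186:199 189:199 192:199 195:201 198:198 201:184 204:144 207:109 210:104 213:112 216:109 219:105 222:96 225:77 228:81 231:95 234:82 237:48 240:53 243:108 246:146 249:155 252:154 255:154 258:154 261:153 264:154 267:153 270:153 273:153 276:153 279:153 282:152 285:153 288:152 291:152 294:150 297:123 300:62 303:37 306:34 309:37 312:38 315:39 318:34 321:38 324:36 327:34 330:33 333:28 336:20 339:21 342:57 345:109 348:117 351:116 354:118 357:116
cross [(516, 120), (513, 118), (510, 121), (507, 120), (504, 119), (501, 117), (498, 96), (495, 45), (492, 20), (489, 22), (486, 18), (483, 23), (480, 34), (477, 83), (474, 116), (471, 122), (468, 121), (465, 122), (462, 120), (459, 120)]
```

The knob's inner edge is at d=-0.250 and its outer end at -0.290, which puts the waist middle at -0.267, n≈-0.488. The finished rod's waist is at d≈-0.3165, so that is the target once the plug bears.

Emit:
carry_out --commands '[[6,[-2,0,0],0],[6,[-5,0,0],0],[6,[-9,0.1,0],0],[6,[-13,0.1,0],0],[6,[-17,0.1,0],0],[6,[-21,0.2,0],0],[6,[-25,0.2,0],0],[6,[-28,0.2,0],0],[6,[-30,0.2,0],0],[6,[-30,0.2,0],0],[6,[-30,0.2,0],0],[6,[-30,0.2,0],0]]'

```text
time: 13.18
tcp_pos: [0.527, -0.1805, 0.1864]
eef_rot: [0.643, 0.766, 0.0, -0.0]
ft_force: [-0.6, 0.8, 0.5]
grip_width: 0.682
gripper_force: 0.0
```

```bash
python3 -c "
from h import *
lane(-.269,-.488,.029)"
```

```text
shift [ 0.11  0.09 15.74] turn -0.003 yaw now 99.93 tcp [ 0.527  -0.1805  0.1864] q7 0.25 F [-0.6  0.8  0.5] t 13.18 w 0.6824473219992891
at d,n [-0.2702 -0.4872]
```

Emit:
carry_out --commands '[[6,[0.1,0.1,2],0],[6,[0.1,0.1,5],0],[6,[0.1,0.1,8],0],[6,[0.1,0.1,10.5],0],[6,[0.1,0.1,12.5],0],[6,[0.1,0.1,14.2],0],[6,[0.1,0.1,15.2],0],[6,[0.1,0.1,15.7],0],[6,[0.1,0.1,15.7],0],[6,[0.1,0.1,15.7],0]]'

```text
time: 14.02
tcp_pos: [0.5288, -0.179, 0.0303]
eef_rot: [0.643, 0.766, 0.0, 0.0]
ft_force: [0.1, -0.2, -0.4]
grip_width: 0.681
gripper_force: 0.0
```

```bash
python3 -c "
from h import *
lane(-.269,-.488,.029)"
```

```text
shift [ 0.   -0.12  0.13] turn -0.002 yaw now 100.01 tcp [ 0.5288 -0.179   0.0303] q7 0.13 F [ 0.1 -0.2 -0.4] t 14.02 w 0.6812736500297455
at d,n [-0.269  -0.4892]
```

Emit:
carry_out --commands '[[6,[0,-0.1,0.1],0],[1.2,[0,-0.1,0.1],0],[1.2,[0,-0.1,0.1],0],[1.2,[0,-0.1,0.1],0],[1.2,[0,-0.1,0.1],0],[1.2,[0,-0.1,0.1],0],[1.2,[0,-0.1,0.1],0],[1.2,[0,-0.1,0.1],0],[1.2,[0,-0.1,0.1],0],[1.2,[0,-0.1,0.1],0],[1.2,[0,-0.1,0.1],0]]' --grip_force 45

```text
time: 14.93
tcp_pos: [0.5278, -0.1796, 0.0288]
eef_rot: [0.643, 0.766, 0.0, 0.0]
ft_force: [2.8, -0.8, 0.1]
grip_width: 0.213
gripper_force: 45.0
```

```bash
python3 -c "
from h import *
lane(-.318,-.488,.029)"
```

```text
shift [-4.87 -0.   -0.02] turn -0.002 yaw now 99.98 tcp [ 0.5278 -0.1796  0.0288] q7 0.13 F [ 2.8 -0.8  0.1] t 14.93 w 0.213439514290545
at d,n [-0.2693 -0.4881]
```

Emit:
carry_out --commands '[[1.2,[-0.2,0,0],0],[1.2,[-0.5,0,0],0],[1.2,[-0.9,0,0],0],[1.2,[-1.4,0,0],0],[1.2,[-1.9,0,0],0],[1.2,[-2.4,0,0],0],[1.2,[-2.9,0,0],0],[1.2,[-3.4,0,0],0],[1.2,[-3.8,0,0],0],[1.2,[-4,0,0],0],[1.2,[-4,0,0],0],[1.2,[-4,0,0],0]]'

```text
time: 15.93
tcp_pos: [0.5344, -0.2168, 0.0283]
eef_rot: [0.643, 0.766, 0.001, -0.001]
ft_force: [2.3, 8.6, -0.3]
grip_width: 0.218
gripper_force: 45.0
```

```bash
python3 -c "
from h import *
lane(-.318,-.488,.029)
xs=np.arange(-.196,-.330,-.003)
for cam in('top','side'):
  im=snapshot(cam)
  for n in(-.488,-.5772):
    v=prof(cam,n,xs,im=im);print(cam,n,' '.join(f'{-1000*x:.0f}:{q}' for x,q in zip(xs,v)))
"
```

```text
shift [-1.09 -0.01 -0.07] turn -0.001 yaw now 100.04 tcp [ 0.5344 -0.2168  0.0283] q7 0.2 F [ 2.3  8.6 -0.3] t 15.93 w 0.2181057641391821
at d,n [-0.3071 -0.4881]
top -0.488 196:209 199:209 202:209 205:209 208:210 211:198 214:152 217:118 220:122 223:118 226:121 229:121 232:119 235:116 238:118 241:136 244:164 247:172 250:172 253:172 256:171 259:171 262:172 265:172 268:170 271:170 274:169 277:170 280:169 283:168 286:165 289:124 292:60 295:47 298:47 301:47 304:48 307:65 310:101 313:113 316:78 319:45 322:43 325:46 328:50
top -0.5772 196:214 199:214 202:214 205:214 208:195 211:144 214:123 217:122 220:110 223:113 226:114 229:114 232:109 235:103 238:83 241:70 244:119 247:168 250:174 253:173 256:174 259:173 262:173 265:172 268:173 271:173 274:172 277:170 280:172 283:174 286:171 289:169 292:168 295:168 298:141 301:84 304:57 307:59 310:59 313:56 316:57 319:61 322:67 325:80 328:80
side -0.488 196:82 199:70 202:56 205:42 208:32 211:31 214:25 217:25 220:27 223:32 226:28 229:33 232:39 235:45 238:49 241:49 244:53 247:52 250:50 253:53 256:48 259:45 262:40 265:46 268:50 271:43 274:42 277:33 280:31 283:38 286:38 289:34 292:33 295:36 298:32 301:31 304:30 307:32 310:29 313:31 316:36 319:36 322:27 325:25 328:24
side -0.5772 196:47 199:43 202:43 205:44 208:46 211:43 214:48 217:46 220:46 223:45 226:48 229:62 232:83 235:83 238:71 241:76 244:111 247:168 250:186 253:191 256:191 259:191 262:190 265:188 268:155 271:90 274:60 277:46 280:52 283:119 286:172 289:174 292:114 295:65 298:55 301:49 304:46 307:43 310:36 313:28 316:25 319:24 322:30 325:27 328:23
```

The rod now bears, with its collar edge at 213 mm. It is drawn about 31.4 mm: the 8.6 N pull and the 76.5 mm collar-to-knob gap (finished rod 90.3) agree. About 13.7 mm remains.

Emit:
carry_out --commands '[[1.2,[-0.3,0,0],0],[1.2,[-0.6,0,0],0],[1.2,[-0.9,0,0],0],[1.2,[-1.2,0,-0.05],0],[1.2,[-1.35,0,-0.05],0],[1.2,[-1.35,0,-0.05],0],[1.2,[-1.35,0,-0.05],0],[1.2,[-1.35,0,-0.05],0]]'

```text
time: 16.7
tcp_pos: [0.5365, -0.2289, 0.0286]
eef_rot: [0.642, 0.766, 0.001, -0.002]
ft_force: [2.1, 10.2, -1.5]
grip_width: 0.216
gripper_force: 45.0
```

```bash
python3 -c "
from h import *
lane(-.3208,-.488,.029)
xs=np.arange(-.202,-.320,-.002)
im=snapshot('top')
for n in(-.488,-.5772):
    v=prof('top',n,xs,im=im);print(n,' '.join(f'{-1000*x:.0f}:{q}' for x,q in zip(xs,v)))
fs=[state()['ft_force']@D]
b=im[160:250,400:500];cv2.imwrite('pics/t5.png',cv2.resize(b,(660,594),interpolation=cv2.INTER_CUBIC));print(fs)
"
```

```text
shift [-0.14 -0.   -0.05] turn -0.0 yaw now 100.08 tcp [ 0.5365 -0.2289  0.0286] q7 0.23 F [ 2.1 10.2 -1.5] t 16.7 w 0.2163283891159664
at d,n [-0.3194 -0.488 ]
-0.488 202:208 204:208 206:208 208:209 210:206 212:189 214:153 216:125 218:119 220:120 222:117 224:115 226:119 228:124 230:124 232:123 234:120 236:117 238:113 240:103 242:85 244:82 246:122 248:159 250:171 252:174 254:172 256:171 258:171 260:171 262:170 264:171 266:171 268:170 270:170 272:170 274:170 276:171 278:171 280:170 282:169 284:169 286:169 288:169 290:169 292:168 294:168 296:167 298:162 300:142 302:98 304:62 306:49 308:47 310:46 312:46 314:46 316:46 318:48
-0.5772 202:212 204:214 206:212 208:194 210:160 212:131 214:123 216:123 218:117 220:110 222:111 224:113 226:114 228:114 230:112 232:108 234:104 236:97 238:83 240:66 242:78 244:118 246:153 248:170 250:173 252:173 254:173 256:174 258:173 260:173 262:172 264:171 266:171 268:172 270:173 272:173 274:171 276:170 278:170 280:170 282:172 284:172 286:171 288:169 290:169 292:168 294:170 296:169 298:152 300:113 302:71 304:52 306:52 308:51 310:52 312:55 314:56 316:57 318:57
[np.float64(10.17013424881438)]
```

View pics/t5.png

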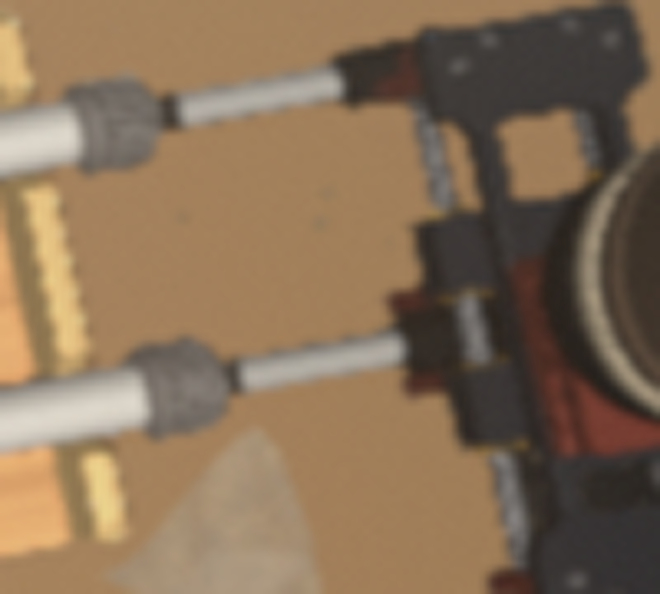

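The loose rod's band at (233,377) is nearly all out but shows slightly less than the finished rod's at (170,110). Both gap comparisons (88.2 vs 90.5 mm and 32.7 vs 34.4 mm) say about 2 mm more.

Emit:
carry_out --commands '[[1.2,[-0.1,0,0],0],[1.2,[-0.2,0,0],0],[1.2,[-0.2,0,0],0],[1.2,[-0.2,0,0],0],[1.2,[-0.2,0,0],0],[1.2,[-0.2,0,0],0]]'

```text
time: 17.25
tcp_pos: [0.5368, -0.2306, 0.0285]
eef_rot: [0.642, 0.767, 0.001, -0.002]
ft_force: [1.6, 10.7, -2.1]
grip_width: 0.218
gripper_force: 45.0
```

```bash
cat > m.py <<'E'
from h import *
lane(-.3214,-.488,.029)
ims=[snapshot('top').astype(float) for _ in range(6)];im=np.mean(ims,0).astype(np.uint8)
xs=np.arange(-.200,-.320,-.0005)
for ns in((-.490,-.488,-.486),(-.579,-.577,-.575)):
    v=np.mean([prof('top',n,xs,im=im) for n in ns],0)
    c=lambda lo,hi,l,s:[-1000*xs[i] for i in range(1,len(xs)) if lo<-1000*xs[i]<hi and (v[i-1]-l)*(v[i]-l)<=0 and (v[i]-v[i-1])*s>0][0]
    a,b,k=c(200,222,165,-1),c(240,262,120,1),c(290,318,110,-1);print(a,b,k,'collar-band',b-a,'collar-knob',k-a)
E
python3 m.py
```

```text
shift [-0.02 -0.   -0.05] turn -0.0 yaw now 100.1 tcp [ 0.5368 -0.2306  0.0285] q7 0.23 F [ 1.6 10.7 -2.1] t 17.25 w 0.21846835294532888
at d,n [-0.3212 -0.488 ]
213.50000000000003 248.00000000000006 303.5000000000001 collar-band 34.50000000000003 collar-knob 90.00000000000009
210.00000000000003 244.50000000000006 300.0000000000001 collar-band 34.50000000000003 collar-knob 90.00000000000009
```

It matches the finished rod. I'll add a 0.5 mm margin so the whole band is surely out, let it settle, and check.

Emit:
carry_out --commands '[[1.2,[-0.05,0,0],0],[1.2,[-0.05,0,0],0],[1.2,[-0.05,0,0],0],[1.2,[-0.05,0,0],0],[1.2,[-0.05,0,0],0],[1.2,[-0.05,0,0],0]]'

```text
time: 18.05
tcp_pos: [0.5369, -0.231, 0.0285]
eef_rot: [0.642, 0.767, 0.001, -0.002]
ft_force: [0.3, 11.8, -1.0]
grip_width: 0.217
gripper_force: 45.0
```

```bash
python3 m.py; python3 -c "
from bench import *
print(finish_job())"
```

```text
shift [ 0.01 -0.01 -0.05] turn -0.0 yaw now 100.1 tcp [ 0.5369 -0.231   0.0285] q7 0.23 F [ 0.3 11.8 -1. ] t 18.05 w 0.21740358563856876
at d,n [-0.3215 -0.4881]
213.50000000000003 248.00000000000006 303.5000000000001 collar-band 34.50000000000003 collar-knob 90.00000000000009
210.00000000000003 244.50000000000006 300.0000000000001 collar-band 34.50000000000003 collar-knob 90.00000000000009
the job is handed in; nothing more can be done
None
```

The rod is in the free lane, plug in the cross slot, and the arm is holding its knob out about 45 mm, with the dark band showing as on the finished rod; I handed the job in at about 18 s.

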